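# Start the small centrifuge: push its lid shut, then press the switch on

### The job

Start a short spin of the two tubes in the small bench centrifuge: with the fingertips push its standing black dome lid over and down until it is fully shut, and only then press in the upper half of the black rocker switch on its side, so that it is switched on, and take the hand away. Push and press gently, without slamming the lid; nothing is to be gripped or lifted, the centrifuge must stay standing about where it is, and the other things on the bench must be left alone.

Things in the scene. Friction and masses are not known exactly. Their poses are not given: they have to be found in the camera images.
- spinner: Small bench centrifuge, loose on its feet, 1.5 kg: cream round base 151 x 148 x 60 mm, blue rotor with two tubes, black dome lid. Origin: centre of its underside, on the bench (z = 0). z is up, -x its front (tab side), +x the hinge side, +y the side with the rocker switch. Shut, the dome is about a ball of 72 mm radius round (-13, 0, 64) mm in this frame, top at z = 136 mm.
- spinner_lid (a joint): Opening angle of the lid about an axis parallel to spinner's y through (66, 0, 64) mm in its frame: 0 = fully shut (hard stop), 1.66 = open just beyond upright (hard stop). Starts between 1.05 and 1.6. The hinge is stiff: the lid stays wherever it is left and must be pushed all the way down; 2 to 5 N on the crown is enough.
- lid_crown (a point): Outermost point of the outside of the dome lid, 107 mm from the hinge axis; moves with the lid. Shut, it is the top, at (-13, 0, 136) mm in spinner's frame; with the lid upright it faces backward (spinner's +x), about 0.14 m above the bench. Its z points out of the dome (up when shut); a push against that z closes the lid.
- lid_hinge (a point): Middle of the lid's hinge axis, at (66, 0, 64) mm in the frame of spinner, with the same axes as spinner.
- switch_top (a point): Middle of the upper half of the black rocker on the +y side of the base: a plate 16 mm wide and high, at x = 31 to 47, y = 74.5, z = 20 to 36 mm in spinner's frame, 3 mm or more proud of the wall, tipping about a level axis at z = 28 mm. This point is 4.5 mm above that axis. Axes as spinner's (y out of the wall), tipped with the rocker.
- spinner_switch (a joint): Rocker angle: +0.14 = off (upper half standing out; starts so), -0.14 = on (upper half in). Pressing the upper half toward spinner's -y at z = 30 to 36 mm moves its upper edge in by 2.2 mm from off to on; takes 2 to 3 N and stays where left. A press at or below its middle does not switch it on.
- timer: White lab timer lying on the bench, 64 x 66 x 18 mm; bystander. Origin: centre of its underside.
- marker_red: Red and white felt marker lying on the bench, 121 mm long along its x, 13 mm thick; bystander. Origin: underside, middle of its length.
- bottle_white: White plastic reagent bottle, standing, 52 mm diameter, 88 mm high; bystander. Origin: centre of its underside.
- tape_blue: Roll of blue tape lying flat, 54 mm diameter, 19 mm high; bystander. Origin: centre of its underside.
There are look-alikes about, which are no part of the job. Leave any purple look-alike of the spinner alone.

How it is judged:
On the way, in this order (a step that is already met when the one before it is completed fails the run):
1. the lid is fully shut (within 0.04 rad) while the switch is still off (value of joint spinner_lid below 0.04 rad and value of joint spinner_switch above 0.05 rad), for 0.2 s.
2. the switch is pressed on with the lid shut (value of joint spinner_lid below 0.04 rad and value of joint spinner_switch below -0.07 rad), for 0.2 s.
At the end, for the whole second after the job is handed in: the lid is fully shut (within 0.04 rad), the rocker is on (below -0.07 rad) and the centrifuge stands upright at rest within 50 mm of where it stood (all of step 2 and angle between spinner's own z axis and vertical below 0.05 rad and linear speed of spinner below 0.02 m/s and distance of spinner from where it was at the start of the episode below 0.05 m); the robot touches nothing.
It fails at once if the switch goes on while the lid is not shut (value of joint spinner_switch below 0 rad and value of joint spinner_lid above 0.06 rad).
It fails at once if the lid is slammed (closing faster than 5 rad/s) (velocity of joint spinner_lid below -5 rad/s).
It fails at once if the centrifuge is lifted or tipped (15 mm, 0.15 rad) or shoved over 60 mm (height (world z) of spinner above 0.015 m or angle between spinner's own z axis and vertical above 0.15 rad or distance of spinner from where it was at the start of the episode above 0.06 m).
It fails at once if the centrifuge is gripped or pressed hard (over 35 N between the fingers and it) (contact force between the fingers and spinner above 35 N).
It fails at once if another thing is moved, lifted or knocked (more than 20 mm) (distance of any of timer, marker_red, bottle_white, tape_blue from where it was at the start of the episode above 0.02 m).
It also fails if it takes over 48 s, if anything falls off the work surface, if the arm or the gripper's body presses on something with over 40 N, if the wrist force passes 120 N, or if a joint passes its speed limit or range.

### The arm

A 6-joint arm with a two-finger parallel gripper is mounted at the origin on a cart in front of the work surface, level with it; the furniture and walls round the work are solid. World frame = base frame: x ahead of the robot, y to its left, z up, the work surface at z = 0. Lengths are in m, angles in rad, forces in N, time in s.
With the tool pointing down it reaches from about 0.35 to 0.975 m from the base axis. Payload 4.9 kg.
Tool frame: the origin (TCP) lies at the very end of the fingers, on their centre line; the grasp point (between the pads) lies 19 mm behind it; z points along the fingers, y is the line along which they close (so a half turn about z gives the same grasp; the last joint's range is limited). The gripper opens to 85 mm and grips with 20 to 120 N. Pads are 22 mm wide; open, the fingers measure 114 mm over their backs; the gripper's body (76 mm by 85 mm) begins 54 mm behind the grasp point. The pads swing forward as they close: fully open they stand 13 mm farther back than shut.
Start: joints at [1.058, 0.053, 1.613, -0, 1.476, -0.119], TCP at [0.24, 0.577, 0.231] pointing down, gripper open.
Joint ranges: [-3.01, 3.01], [-1.01, 2.22], [0.06, 2.58], [-1.02, 4.17], [0.09, 2.62], [-3.14, 3.14]. Speed limits (rad/s): [2.57, 2.57, 3.14, 3.14, 3.14, 3.14].

### API

Orientations are given as a unit quaternion [w, x, y, z].
In Python, from plant import * gives the robot as it stands.
- The arm moves only by the tool jog_arm, never from a script. Its argument "moves" is a list that holds one entry, the list of rows, each a list of 7 numbers: the finger opening in cm, from 0 to 8.54, then the shift along the tool's x, y, z in cm, then the turn, a rotation vector about the tool's x, y, z in rad. A call has 1 to 20 rows; each row shifts and turns the commanded pose from where the row before left it, along the tool's axes as they then stand; what a row does not reach is not made up. A row lasts 1/12 s, in which the tool goes at most 41.7 mm and 7.16 degrees, less where a joint would pass 70% of its speed; a pose out of reach is approached as far as the arm can. A call is refused whole if a number of a shift passes 4.17 or a number of a turn 0.125, either way. A call with a gripper value outside its range is refused whole. The fingers move at their own pace and stop on an object; the grip force is fixed at half the most. Time passes only in rows, so rows that do not move let the fingers close. It gives the time, the measured TCP pose, the force, the opening and the grip force at its end, in the units of the state.
- state(): the state, without advancing time (a new reading comes with each control period).
- grab_frame(name): name is "side" or "top" or "wrist"; returns a dict with "color" (480x640x3 uint8, blue, green, red), "depth" (480x640 float32, m along the optical axis (not along the pixel's ray), 0 where there is no reading), "fx", "fy", "cx", "cy" (pixels), "R" (3x3) and "t" (3): a world point X has camera coordinates R X + t. Camera axes: x right, y down, z forward; pixel columns grow to the right and rows downward; lengths in m; the calibration is good to about 2 mm. A picture is of the moment at which its call begins.
- job_done(): hands the job in; it is judged then, once.
Trained networks look in a picture, given as the dict that the camera call returned (one of the last four; its "shot" number tells which), for a name from the list of things; names that differ only in an ending like _2 or _b are one class to them, and where a whole thing is asked for, a point or a joint stands for the part that bears it (a point fixed in the world has none). Each returns a list of dicts, best first, with "p" (0 to 1); they miss things now and then, are a little off and sometimes report something else, mostly with a low value. They report only what shows in the picture. A call takes as long as a camera call. They do not tell look-alikes from the thing itself.
- recognise(name, picture): "rect" ([centre column, centre row, width, height] in pixels, round what is visible of it).
- regions_of(name, picture): "pixels" (480x640 bool, what is visible of it) and "rect" ([centre column, centre row, width, height] in pixels, round what is visible of it).
The state is a dict: "time": time; "joint_pos": joint angles; "joint_vel": joint speeds; "joint_efforts": joint torques, N m; "tool_pos": TCP position; "tool_rot": TCP orientation; "contact_force": force on the tool from outside, world axes, zero at the start; "ft_torque": the same for the moment, N m; "gripper_width": opening from 0.0 (shut) to 1.0 (fully open); "grasp_force": force on a finger pad.
Only numpy, scipy, OpenCV 4.12 (cv2) and the standard library are available. Lean on these libraries where they do the work, as an engineer would, in place of code of your own. Each camera call takes 0.05 s, during which the arm holds its last target. There are 200 camera calls.

## Working session

There is one attempt and no reset: what is moved stays moved. The work goes in short steps, Python scripts to look and compute and a tool call to move; the robot and the scene stay as the last step left them, time stands still between calls to the robot, and variables do not carry over. Pictures are saved under pics/ and viewed, at most 10 in all, crops included, and the job is handed in when it is done.

Besides the shell and the picture viewer there is one more tool, called as a command line: name --argument value ..., lists and objects as JSON in quotes. jog_arm: Moves the arm, as the interface text tells. Its arguments: {"type":"object","properties":{"moves":{"type":"array"}},"required":["moves"]}

```bash
mkdir -p pics; cat > h.py <<'E'
from plant import *
import numpy as np, cv2
def world(f,mask):
    v,u=np.nonzero(mask&(f["depth"]>0)); d=f["depth"][v,u]
    c=np.stack([(u-f["cx"])/f["fx"]*d,(v-f["cy"])/f["fy"]*d,d],1)
    return (c-f["t"])@f["R"], np.stack([u,v],1)
def proj(f,X):
    c=f["R"]@np.asarray(X)+f["t"]; return [round(float(c[0]/c[2]*f["fx"]+f["cx"])),round(float(c[1]/c[2]*f["fy"]+f["cy"]))]
E
python3 - <<'E'
from h import *
print(state())
ims=[]
for n in ["side","top"]:
    f=grab_frame(n); ims.append(f["color"])
    print(n,f["R"].round(3).tolist(),f["t"].round(3).tolist())
    for o in ["spinner","spinner_lid","switch_top","lid_crown","timer","marker_red","bottle_white","tape_blue"]:
        for r in regions_of(o,f)[:3]:
            P,_=world(f,r["pixels"])
            print(o,round(r["p"],2),np.round(r["rect"]).tolist(),np.median(P,0).round(3).tolist() if len(P) else None, np.percentile(P,[2,98],axis=0).round(3).tolist() if len(P) else None)
    cv2.imwrite(f"pics/{n}1.png",f["color"])
E
```

```text
{'time': 0.0, 'joint_pos': array([ 1.05799919e+00,  5.33525114e-02,  1.61427229e+00,  2.68095327e-05,
        1.47601349e+00, -1.18973752e-01]), 'joint_vel': array([-9.56011555e-04, -6.69269484e-04,  9.94002714e-04, -6.79837687e-04,
        1.59462680e-04, -7.03960910e-05]), 'joint_efforts': array([ 2.11786071e-03, -3.93678725e+01, -3.70180321e+01,  6.84540169e-05,
        7.02526944e-03,  2.99205090e-05]), 'tool_pos': array([0.2394991 , 0.57662372, 0.23007869]), 'tool_rot': array([-3.30429090e-04,  1.95642799e-01,  9.80674691e-01, -9.68062943e-04]), 'contact_force': array([ 0.70661866,  0.76948178, -0.27442689]), 'ft_torque': array([-0.02978807, -0.02708741,  0.0052432 ]), 'grasp_force': 0.0, 'gripper_width': 1.0053068710278958}
side [[-0.937, -0.35, 0.006], [-0.227, 0.594, -0.772], [0.267, -0.724, -0.636]] [0.508, 0.244, 0.766]
spinner 0.69 [295.0, 191.0, 72.0, 65.0] [0.716, -0.213, 0.085] [[0.655, -0.31, -0.0], [0.807, -0.187, 0.134]]
spinner 0.57 [354.0, 253.0, 116.0, 118.0] [0.513, -0.013, 0.055] [[0.408, -0.135, 0.006], [0.593, 0.03, 0.212]]
spinner 0.39 [271.0, 399.0, 68.0, 26
[... 1919 characters left out ...]
317, 0.054], [0.785, -0.193, 0.135]]
lid_crown 0.56 [306.0, 237.0, 71.0, 54.0] [0.556, -0.032, 0.199] [[0.513, -0.096, 0.154], [0.603, 0.024, 0.217]]
timer 0.84 [197.0, 325.0, 34.0, 27.0] [0.388, 0.205, 0.016] [[0.36, 0.174, 0.009], [0.418, 0.237, 0.02]]
marker_red 0.82 [180.0, 252.0, 8.0, 53.0] [0.551, 0.244, 0.01] [[0.494, 0.238, 0.004], [0.604, 0.254, 0.015]]
bottle_white 0.68 [463.0, 236.0, 33.0, 29.0] [0.58, -0.367, 0.062] [[0.561, -0.398, 0.004], [0.608, -0.35, 0.089]]
tape_blue 0.8 [464.0, 294.0, 24.0, 23.0] [0.459, -0.384, 0.017] [[0.434, -0.409, 0.003], [0.482, -0.361, 0.021]]
tape_blue 0.4 [180.0, 251.0, 9.0, 55.0] [0.549, 0.244, 0.01] [[0.491, 0.236, 0.003], [0.607, 0.254, 0.015]]
```

View pics/side1.png

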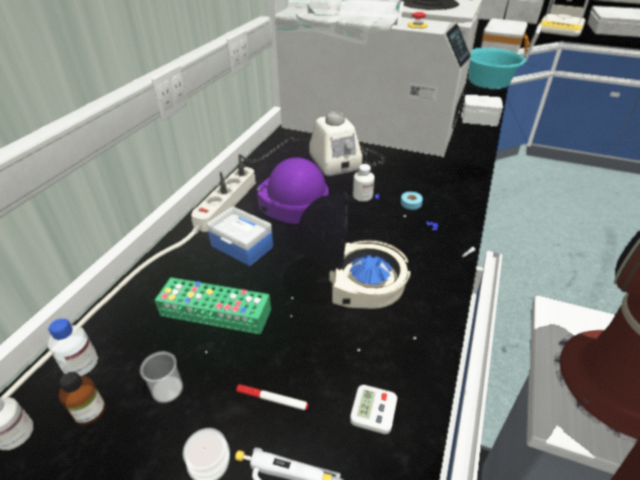

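View pics/top1.png

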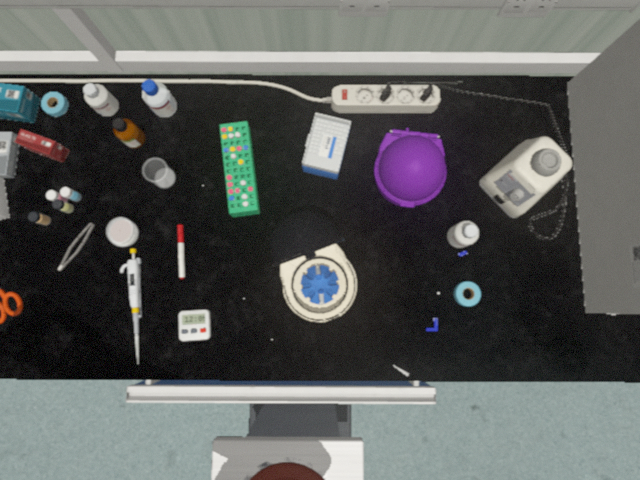

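The two candidates are the cream base with a standing black lid at side (370,275) / top (318,285), and the purple unit with a shut dome at side (295,190) / top (411,168). The cream one fits the description: cream base, blue rotor, black open lid. I'll confirm it in a crop and fit its pose.

```bash
python3 - <<'E'
from h import *
from scipy.optimize import least_squares
L=[];B=[]
for n in ["side","top"]:
    f=grab_frame(n)
    P,uv=world(f,np.ones((480,640),bool)); c=f["color"][uv[:,1],uv[:,0]].astype(int)
    box=(P[:,0]>.38)&(P[:,0]<.68)&(P[:,1]>-.17)&(P[:,1]<.08)
    blk=box&(c.max(1)<70)&(P[:,2]>.09); L.append(P[blk])
    cream=box&(c.min(1)>110)&(P[:,2]>.01)&(P[:,2]<.075); B.append(P[cream])
    print(n,blk.sum(),cream.sum(), np.percentile(P[blk],[1,50,99],axis=0).round(3).tolist(), np.percentile(P[cream],[1,50,99],axis=0).round(3).tolist())
    if n=="side":
        v,u=300,347
        dk=box&(c.max(1)<80)&(abs(uv[:,0]-347)<12)&(abs(uv[:,1]-300)<10)&(P[:,2]>.012)&(P[:,2]<.045)
        print("switch",dk.sum(),np.median(P[dk],0).round(3),np.percentile(P[dk],[5,95],axis=0).round(3).tolist(),uv[dk].mean(0))
        cr=f["color"][190:320,270:430]; cv2.imwrite("pics/crop1.png",cv2.resize(cr,(800,600)[:1]+(600,) if 0 else (738,600),interpolation=cv2.INTER_CUBIC))
    np.savez(f"pts_{n}.npz",L=P[blk],B=P[cream])
# rim of the dome: fit plane / sphere
A=np.vstack(L)
def res(p):  # sphere, r free
    return np.linalg.norm(A-p[:3],axis=1)-p[3]
s=least_squares(res,[.55,-.03,.14,.07],loss="soft_l1",f_scale=.002); print("sphere",s.x.round(4),np.abs(s.fun).mean())
Bt=np.vstack(B); t=Bt[(Bt[:,2]>.05)]
print("z top",np.percentile(t[:,2],[5,50,95]).round(3))
E
```

```text
side 2995 2699 [[0.507, -0.059, 0.108], [0.545, 0.011, 0.182], [0.601, 0.031, 0.218]] [[0.401, -0.14, 0.012], [0.466, -0.024, 0.049], [0.536, 0.019, 0.067]]
switch 32 [0.498 0.022 0.03 ] [[0.492, 0.02, 0.023], [0.503, 0.026, 0.035]] [345.90625 301.0625 ]
top 2632 3206 [[0.51, -0.1, 0.157], [0.556, -0.031, 0.199], [0.607, 0.027, 0.222]] [[0.403, -0.138, 0.016], [0.474, -0.067, 0.048], [0.553, 0.014, 0.06]]
sphere [ 0.5427 -0.039   0.1427  0.0705] 0.0012122297677300256
z top [0.05  0.053 0.06 ]
```

View pics/crop1.png

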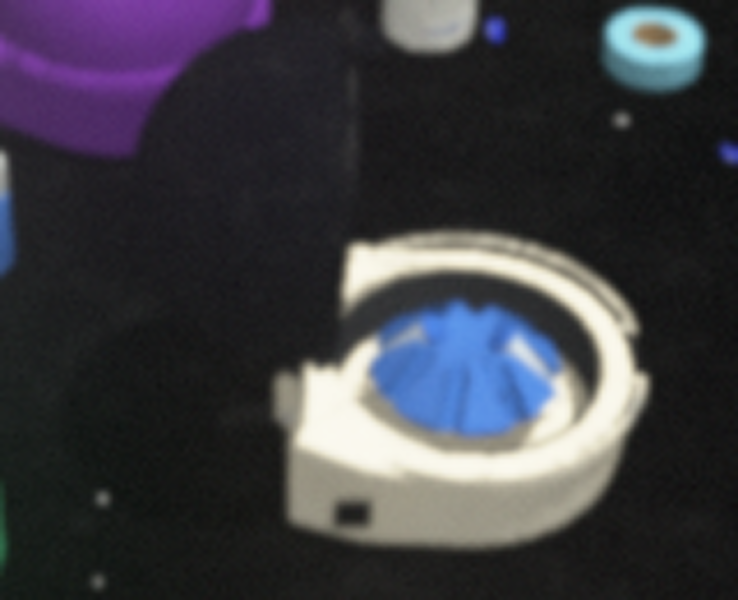

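The crop confirms it: cream base with blue rotor, standing black lid, and the dark rocker on the +y (left) wall at about (346,301) in the side view. Next I'll raise the arm, turn the tool to the spinner's axes and use the wrist camera on the way.

jog_arm --moves '[[[0,0,0,-1.5,0,0,-0.116],[0,0,0,-1.5,0,0,-0.116],[0,0,0,-1.5,0,0,-0.116],[0,0,0,-1.5,0,0,-0.116],[0,0,0,-1.5,0,0,-0.116],[0,0,0,-1.5,0,0,-0.116],[0,0,0,-1.5,0,0,-0.116],[0,-0.8,-3.4,0,0,0,0],[0,-0.8,-3.4,0,0,0,0],[0,-0.8,-3.4,0,0,0,0],[0,-0.8,-3.4,0,0,0,0],[0,-0.8,-3.4,0,0,0,0],[0,-0.8,-3.4,0,0,0,0],[0,-0.8,-3.4,0,0,0,0],[0,-0.8,-3.4,0,0,0,0],[0,-0.8,-3.4,0,0,0,0],[0,-0.8,-3.4,0,0,0,0],[0,-0.8,-3.4,0,0,0,0],[0,-0.8,-3.4,0,0,0,0],[0,-0.8,-3.4,0,0,0,0]]]'

```text
time: 2.67
tool_pos: [0.5151, 0.2139, 0.3365]
tool_rot: [0.0, -0.208, 0.978, 0.0]
contact_force: [0.5, 0.0, -0.5]
gripper_width: -0.002
grasp_force: 0.0
```

```bash
python3 - <<'E'
from h import *
s=state(); print(s["time"],s["tool_pos"].round(4),s["tool_rot"].round(4),s["joint_pos"].round(3),s["contact_force"].round(1))
f=grab_frame("wrist"); cv2.imwrite("pics/w1.png",f["color"])
print("cam",(-f["R"].T@f["t"]).round(3),f["R"][2].round(3))
for n,X in [("C",[.543,-.039,.143]),("switch",[.498,.022,.03]),("origin",[.493,-.061,.06])]: print(n,proj(f,X))
P,uv=world(f,np.ones((480,640),bool)); c=f["color"][uv[:,1],uv[:,0]].astype(int)
box=(P[:,0]>.38)&(P[:,0]<.68)&(P[:,1]>-.17)&(P[:,1]<.08)
np.savez("pts_w1.npz",L=P[box&(c.max(1)<70)&(P[:,2]>.09)],B=P[box&(c.min(1)>110)&(P[:,2]>.01)&(P[:,2]<.075)])
E
```

```text
2.6667 [0.5151 0.2139 0.3365] [ 3.000e-04 -2.075e-01  9.782e-01  0.000e+00] [ 0.26  -0.149  1.635  0.     1.655 -1.729] [ 0.5  0.  -0.5]
cam [0.448 0.184 0.48 ] [ 0.265  0.118 -0.957]
C [24, 116]
switch [164, 102]
origin [73, 59]
```

View pics/w1.png

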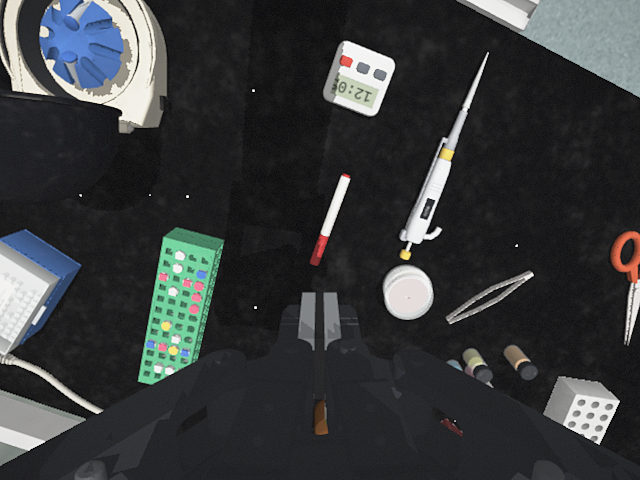

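The wrist view shows the spinner at top left: hinge wall corner near (140,128), switch at about (164,102), the lid leaning beneath it. I'll move behind and above the lid, then fit the pose from all the views together.

jog_arm --moves '[[[0,-0.7,-3.4,0,0,0,0],[0,-0.7,-3.4,0,0,0,0],[0,-0.7,-3.4,0,0,0,0],[0,-0.7,-3.4,0,0,0,0],[0,-0.7,-3.4,0,0,0,0],[0,-0.7,-3.4,0,0,0,0],[0,-0.7,-3.4,0,0,0,0],[0,0,0,0,0,0,0]]]'

```text
time: 3.38
tool_pos: [0.6579, 0.0131, 0.335]
tool_rot: [-0.0, -0.205, 0.979, -0.001]
contact_force: [-1.2, -0.6, -0.1]
gripper_width: -0.001
grasp_force: 0.0
```

```bash
python3 - <<'E'
from h import *
from scipy.optimize import least_squares
f=grab_frame("wrist"); cv2.imwrite("pics/w2.png",f["color"])
P,uv=world(f,np.ones((480,640),bool)); c=f["color"][uv[:,1],uv[:,0]].astype(int)
box=(P[:,0]>.38)&(P[:,0]<.66)&(P[:,1]>-.17)&(P[:,1]<.08)
np.savez("pts_w2.npz",L=P[box&(c.max(1)<70)&(P[:,2]>.09)&(P[:,2]<.24)],B=P[box&(c.min(1)>110)&(P[:,2]>.01)&(P[:,2]<.075)])
B=[];L=[]
for n in ["side","top","w1","w2"]:
    d=np.load(f"pts_{n}.npz"); B.append(d["B"]); L.append(d["L"])
    A=d["L"]; s=least_squares(lambda p:np.linalg.norm(A-p[:3],axis=1)-p[3],[.55,-.03,.14,.07],loss="soft_l1",f_scale=.002)
    print(n,len(A),s.x.round(4),round(np.abs(s.fun).mean(),4))
# rim circle of the lid: points far along the mouth normal; report lid extent
B=np.vstack(B)
t=B[B[:,2]>.02]
# footprint symmetric fit: mirror rasterised footprint about axis through (cx,cy) with yaw
g=np.zeros((400,400),np.uint8); ij=((t[:,:2]-[.38,-.18])*1500).astype(int); ok=((ij>=0)&(ij<400)).all(1); g[ij[ok,0],ij[ok,1]]=255
g=cv2.morphologyEx(g,cv2.MORPH_CLOSE,np.ones((9,9)))
cs,_=cv2.findContours(g,cv2.RETR_EXTERNAL,cv2.CHAIN_APPROX_NONE); k=max(cs,key=cv2.contourArea)
print("minrect",[(np.array(x)/1500).round(4).tolist() for x in cv2.minAreaRect(k)[:2]],cv2.minAreaRect(k)[2])
cv2.imwrite("pics/foot.png",cv2.flip(cv2.rotate(g,cv2.ROTATE_180),-1) if 0 else g)
w=B[(B[:,2]>.02)&(B[:,2]<.045)]
fr=t[t[:,0]<.46]; 
# outer circle of round front: use contour pts
kp=k[:,0,:][:,::-1]/1500+[.38,-.18]
for yaw in np.radians([18,20,22,24,26,28]):
    ax=np.array([np.cos(yaw),np.sin(yaw)]); ay=np.array([-ax[1],ax[0]])
    a=kp@ax; b=kp@ay
    print(round(np.degrees(yaw)),"x",a.min().round(4),a.max().round(4),round(a.max()-a.min(),4),"y",b.min().round(4),b.max().round(4),round(b.max()-b.min(),4),"mid",((b.max()+b.min())/2).round(4),"C",(np.array([.5427,-.039])@ay).round(4))
cv2.imwrite("pics/comb.png",np.hstack([f["color"],cv2.resize(g,(480,480))[:,:,None].repeat(3,2)])[:, :])
im=cv2.imread("pics/comb.png"); cv2.imwrite("pics/comb.png",cv2.resize(im,(800,343)))
E
```

```text
side 2995 [ 0.5425 -0.0403  0.142   0.0716] 0.0011
top 2632 [ 0.5426 -0.0386  0.1419  0.0712] 0.0013
w1 11402 [ 0.5443 -0.0417  0.1423  0.0735] 0.0008
w2 22580 [ 0.5443 -0.0393  0.143   0.0717] 0.0007
minrect [[0.115, 0.0939], [0.1547, 0.1592]] 77.79953002929688
18 x 0.3542 0.5131 0.1589 y -0.2885 -0.1293 0.1592 mid -0.2089 C -0.2048
20 x 0.3471 0.5072 0.16 y -0.3035 -0.1446 0.159 mid -0.2241 C -0.2223
22 x 0.3392 0.5006 0.1614 y -0.3182 -0.1591 0.1591 mid -0.2387 C -0.2395
24 x 0.3301 0.4934 0.1633 y -0.3326 -0.1734 0.1591 mid -0.253 C -0.2564
26 x 0.3206 0.4858 0.1653 y -0.3465 -0.1873 0.1592 mid -0.2669 C -0.273
28 x 0.3107 0.4777 0.167 y -0.36 -0.2008 0.1592 mid -0.2804 C -0.2892
```

View pics/comb.png

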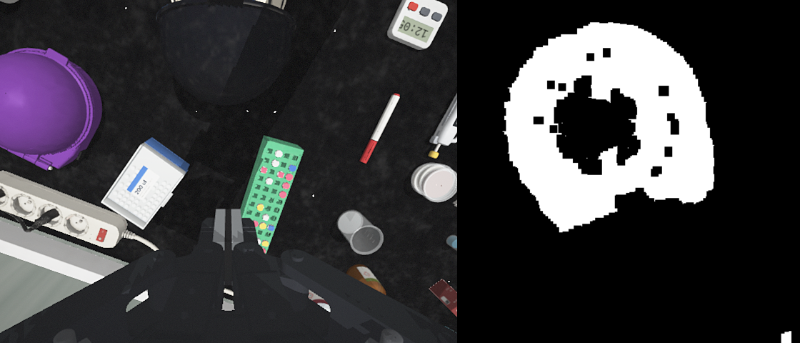

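The fits agree: yaw ≈ 22°, spinner origin ≈ (0.4895, -0.0615), lid ≈ 1.48 rad, with the rocker 74 mm to the side of the dome centre, as the text says. The picture shows the lid top-centre and the fingertips behind it. The tool is at spinner (184, 6, 335) mm, so I'll go down behind the dome.

jog_arm --moves '[[[0,0,0,2.4,0,0,0],[0,0,0,2.4,0,0,0],[0,0,0,2.4,0,0,0],[0,0,0,2.4,0,0,0],[0,0,0,2.4,0,0,0],[0,0,0,2.4,0,0,0],[0,0,0,2.1,0,0,0],[0,1.3,0,0,0,0,0],[0,1.3,0,0,0,0,0],[0,1.0,0,0,0,0,0],[0,0,0,0,0,0,0]]]'

```text
time: 4.35
tool_pos: [0.6215, 0.0037, 0.1715]
tool_rot: [-0.0, -0.208, 0.978, 0.0]
contact_force: [0.8, 0.5, 0.4]
gripper_width: -0.0
grasp_force: 0.0
```

jog_arm --moves '[[[0,0.5,0,0,0,0,0],[0,0.5,0,0,0,0,0],[0,0.5,0,0,0,0,0],[0,0.5,0,-0.2,0,0,0],[0,0.5,0,-0.2,0,0,0]]]'

```text
time: 4.77
tool_pos: [0.6001, -0.0068, 0.1758]
tool_rot: [0.001, -0.208, 0.978, 0.0]
contact_force: [0.6, 1.7, 0.8]
gripper_width: 0.002
grasp_force: 0.7
```

jog_arm --moves '[[[0,0.7,-0.1,0,0,0,0],[0,0.7,-0.1,0,0,0,0],[0,0.7,-0.1,-0.1,0,0,0],[0,0.7,-0.1,-0.1,0,0,0]]]'

```text
time: 5.1
tool_pos: [0.5792, -0.0209, 0.1829]
tool_rot: [0.005, -0.208, 0.978, 0.0]
contact_force: [2.0, 2.6, 9.0]
gripper_width: 0.002
grasp_force: 3.3
```

```bash
cat >> h.py <<'E'
def look(tag=None):
    from scipy.optimize import least_squares
    from scipy.spatial.transform import Rotation as Ro
    s=state(); d=s["tool_pos"]-[.4895,-.0615,0]; y=np.radians(22)
    q=s["tool_rot"]; M=Ro.from_quat(np.r_[q[1:],q[0]]).as_matrix()
    Rs=np.array([[np.cos(y),np.sin(y),0],[-np.sin(y),np.cos(y),0],[0,0,1]])
    print(s["time"],"tcp in spinner mm",(Rs@d*1000).round(1),"F spinner",(Rs@s["contact_force"]).round(1),"joints",s["joint_pos"].round(2)); print("tool axes in spinner (cols)",(Rs@M).round(3).tolist())
    for n in ["side","top"]:
        f=grab_frame(n); P,uv=world(f,np.ones((480,640),bool)); c=f["color"][uv[:,1],uv[:,0]].astype(int)
        Q=(P-[.4895,-.0615,0])@Rs.T*1000
        A=Q[(c.max(1)<50)&(Q[:,0]<145)&(Q[:,0]>-95)&(abs(Q[:,1])<75)&(Q[:,2]>75)&(Q[:,2]<225)&(np.hypot(Q[:,0]-(Rs@d)[0]*1000,Q[:,1]-(Rs@d)[1]*1000)>55)]
        if len(A)>100:
            r=least_squares(lambda th:np.linalg.norm(A-[66-79*np.cos(th[0]),0,64+79*np.sin(th[0])],axis=1)-72,[.8],loss="soft_l1",f_scale=2); print(n,len(A),"lid",r.x.round(3),np.abs(r.fun).mean().round(1))
        if tag: cv2.imwrite(f"pics/{tag}_{n}.png",f["color"])
E
python3 -c "
from h import *
look('a')"
```

```text
5.1 tcp in spinner mm [ 98.3   4.  182.9] F spinner [2.8 1.6 9. ] joints [-0.17 -0.03  1.78  0.    1.38 -2.16]
tool axes in spinner (cols) [[-0.999, -0.035, 0.011], [-0.035, 0.999, -0.002], [-0.011, -0.002, -1.0]]
side 2054 lid [1.119] 1.6
top 1269 lid [1.13] 1.3
```

jog_arm --moves '[[[0,0.7,0,-0.1,0,0,0],[0,0.7,0,-0.1,0,0,0],[0,0.7,0,0,0,0,0],[0,0.7,0,0,0,0,0]]]'

```text
time: 5.53
tool_pos: [0.5509, -0.0336, 0.1811]
tool_rot: [0.001, -0.208, 0.978, -0.0]
contact_force: [1.5, 0.9, 3.4]
gripper_width: 0.0
grasp_force: 1.5
```

```bash
python3 -c "
from h import *
look()"
```

```text
5.5333 tcp in spinner mm [ 67.4   2.9 181.1] F spinner [1.7 0.3 3.4] joints [-0.2  -0.09  1.84  0.    1.39 -2.18]
tool axes in spinner (cols) [[-0.999, -0.034, 0.003], [-0.034, 0.999, -0.001], [-0.003, -0.001, -1.0]]
side 2151 lid [0.867] 1.3
top 1503 lid [0.848] 1.4
```

jog_arm --moves '[[[0,0.6,0,0.1,0,0,0],[0,0.6,0,0.1,0,0,0],[0,0.6,0,0.2,0,0,0],[0,0.6,0,0.2,0,0,0],[0,0.6,0,0.2,0,0,0],[0,0.6,0,0.3,0,0,0],[0,0.6,0,0.3,0,0,0],[0,0.6,0,0.3,0,0,0],[0,0.5,0,0.3,0,0,0]]]'

```text
time: 6.38
tool_pos: [0.5011, -0.055, 0.1584]
tool_rot: [-0.0, -0.208, 0.978, 0.0]
contact_force: [-0.1, 0.9, 1.3]
gripper_width: -0.002
grasp_force: 0.5
```

```bash
python3 -c "
from h import *
look()"
```

```text
6.3833 tcp in spinner mm [ 13.2   1.6 158.4] F spinner [0.3 0.8 1.3] joints [-0.26 -0.18  1.96 -0.    1.36 -2.25]
tool axes in spinner (cols) [[-0.999, -0.034, -0.001], [-0.034, 0.999, 0.0], [0.001, 0.0, -1.0]]
side 1960 lid [0.359] 1.2
top 853 lid [0.346] 1.1
```

jog_arm --moves '[[[0,0.3,0,0.2,0,0,0],[0,0.3,0,0.2,0,0,0],[0,0.3,0,0.2,0,0,0],[0,0.3,0,0.2,0,0,0],[0,0.3,0,0.2,0,0,0],[0,0.3,0,0.2,0,0,0],[0,0.3,0,0.2,0,0,0],[0,0.3,0,0.2,0,0,0],[0,0.1,0,0.2,0,0,0],[0,0,0,0.2,0,0,0],[0,0,0,0,0,0,0]]]'

```text
time: 7.4
tool_pos: [0.4789, -0.0653, 0.1391]
tool_rot: [-0.0, -0.208, 0.978, -0.0]
contact_force: [-0.9, 0.0, 1.2]
gripper_width: 0.001
grasp_force: 0.9
```

```bash
python3 -c "
from h import *
look()"
```

```text
7.4 tcp in spinner mm [-11.2   0.4 139.1] F spinner [-0.9  0.4  1.2] joints [-0.29 -0.22  2.03 -0.    1.34 -2.28]
tool axes in spinner (cols) [[-0.999, -0.034, -0.001], [-0.034, 0.999, -0.0], [0.001, -0.0, -1.0]]
side 1629 lid [0.055] 3.0
top 436 lid [0.053] 0.9
```

Nearly shut. I'll press down in 1 mm steps until the force rises at the stop.

jog_arm --moves '[[[0,0,0,0.1,0,0,0],[0,0,0,0.1,0,0,0],[0,0,0,0.1,0,0,0],[0,0,0,0,0,0,0]]]'

```text
time: 7.83
tool_pos: [0.4792, -0.065, 0.1361]
tool_rot: [-0.0, -0.208, 0.978, -0.0]
contact_force: [-0.8, -1.6, 2.5]
gripper_width: 0.002
grasp_force: 1.0
```

jog_arm --moves '[[[0,0,0,0.1,0,0,0],[0,0,0,0.1,0,0,0],[0,0,0,0,0,0,0]]]'

```text
time: 8.08
tool_pos: [0.4794, -0.0651, 0.1357]
tool_rot: [-0.0, -0.208, 0.978, -0.0]
contact_force: [-5.0, 0.3, 9.4]
gripper_width: -0.001
grasp_force: 4.3
```

jog_arm --moves '[[[0,0,0,0.1,0,0,0],[0,0,0,0,0,0,0],[0,0,0,0,0,0,0]]]'

```text
time: 8.33
tool_pos: [0.4795, -0.0652, 0.1355]
tool_rot: [0.0, -0.208, 0.978, -0.0]
contact_force: [-7.1, 1.4, 12.3]
gripper_width: -0.001
grasp_force: 6.3
```

jog_arm --moves '[[[0,0,0,-0.3,0,0,0],[0,0,0,-0.6,0,0,0],[0,0,0,-2.5,0,0,0],[0,0,0,-2.5,0,0,0],[0,0,0,-2.5,0,0,0],[0,0,0,-2.5,0,0,0],[0,0,0,0,0,0,0]]]'

```text
time: 8.92
tool_pos: [0.482, -0.0655, 0.2485]
tool_rot: [0.005, -0.208, 0.978, -0.002]
contact_force: [1.2, -0.1, 0.7]
gripper_width: 0.002
grasp_force: 0.0
```

```bash
python3 - <<'E'
from h import *
look('b')
f=grab_frame("side"); P,uv=world(f,np.ones((480,640),bool)); y=np.radians(22)
Rs=np.array([[np.cos(y),np.sin(y),0],[-np.sin(y),np.cos(y),0],[0,0,1]])
Q=(P-[.4895,-.0615,0])@Rs.T*1000; c=f["color"][uv[:,1],uv[:,0]].astype(int)
m=(abs(Q[:,0]-39)<20)&(abs(Q[:,1]-74)<15)&(Q[:,2]>12)&(Q[:,2]<45)
d=m&(c.max(1)<80); w=m&(c.max(1)>120)
print("switch",d.sum(),Q[d].mean(0).round(1),np.percentile(Q[d],[5,95],axis=0).round(1).tolist())
A=np.c_[Q[w][:,0],Q[w][:,2],np.ones(w.sum())]; print("wall y=ax+bz+c",np.linalg.lstsq(A,Q[w][:,1],rcond=None)[0].round(3), "at 39,28:",(np.linalg.lstsq(A,Q[w][:,1],rcond=None)[0]@[39,28,1]).round(1))
cr=f["color"][200:330,270:430]; cv2.imwrite("pics/crop2.png",cv2.resize(cr,(738,600),interpolation=cv2.INTER_CUBIC))
E
```

```text
8.9167 tcp in spinner mm [ -8.5  -0.9 248.5] F spinner [ 1.1 -0.5  0.7] joints [-0.29 -0.31  1.91  0.    1.53 -2.28]
tool axes in spinner (cols) [[-0.999, -0.034, 0.008], [-0.034, 0.999, -0.006], [-0.008, -0.006, -1.0]]
side 1518 lid [0.015] 1.1
top 512 lid [0.475] 5.7
switch 35 [43.4 72.7 30.3] [[37.0, 70.7, 23.7], [49.1, 74.3, 35.6]]
wall y=ax+bz+c [-3.1600e-01  6.4000e-02  7.7344e+01] at 39,28: 66.8
```

View pics/crop2.png

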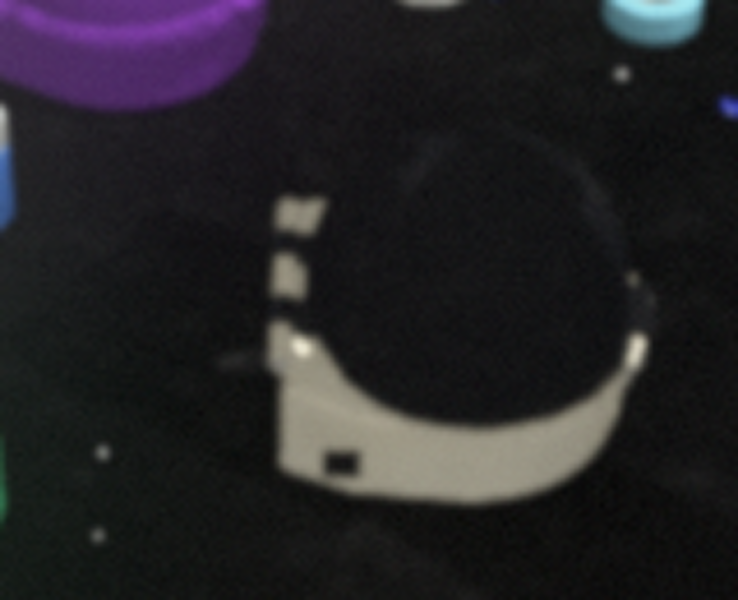

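The lid is shut: the fit gives 0.015 rad and the force rose at the stop. The crop shows the dome seated on the cream base and the rocker at crop (343,463). Next I'll turn the tool 90° and move to the switch side.

jog_arm --moves '[[[0,0,0,0,0,0,0.1234],[0,0,0,0,0,0,0.1234],[0,0,0,0,0,0,0.1234],[0,0,0,0,0,0,0.1234],[0,0,0,0,0,0,0.1234],[0,0,0,0,0,0,0.1234],[0,0,0,0,0,0,0.1234],[0,0,0,0,0,0,0.1234],[0,0,0,0,0,0,0.1234],[0,0,0,0,0,0,0.1234],[0,0,0,0,0,0,0.1234],[0,0,0,0,0,0,0.1234],[0,0,0,0,0,0,0.1234],[0,2.7,0.8,0,0,0,0],[0,2.7,0.8,0,0,0,0],[0,2.7,0.8,0,0,0,0],[0,2.7,0.8,0,0,0,0],[0,2.7,0.8,0,0,0,0],[0,2.7,0.8,0,0,0,0],[0,0,0,0,0,0,0]]]'

```text
time: 10.73
tool_pos: [0.4612, 0.1068, 0.24]
tool_rot: [-0.002, 0.557, 0.831, -0.0]
contact_force: [-0.1, -0.5, -1.0]
gripper_width: 0.002
grasp_force: 0.0
```

jog_arm --moves '[[[0,0,0,0,0,-0.12,0],[0,0,0,0,0,-0.12,0],[0,0,0,0,0,-0.12,0],[0,0,0,0,0,-0.12,0],[0,0,0,0,0,-0.12,0],[0,0,0,0,0,0,0]]]'

```text
time: 11.23
tool_pos: [0.4604, 0.1044, 0.2375]
tool_rot: [0.244, 0.531, 0.794, -0.168]
contact_force: [-0.6, 0.3, -1.6]
gripper_width: -0.003
grasp_force: 0.0
```

```bash
python3 - <<'E'
from h import *
from scipy.optimize import least_squares
look('c')
y=np.radians(22); Rs=np.array([[np.cos(y),np.sin(y),0],[-np.sin(y),np.cos(y),0],[0,0,1]])
for n in ["side","top","wrist"]:
    f=grab_frame(n); P,uv=world(f,np.ones((480,640),bool)); c=f["color"][uv[:,1],uv[:,0]].astype(int); Q=(P-[.4895,-.0615,0])@Rs.T*1000
    A=Q[(c.max(1)<50)&(np.hypot(Q[:,0]+13,Q[:,1])<68)&(Q[:,2]>75)&(Q[:,2]<140)]
    if len(A)>100:
        r=least_squares(lambda p:np.linalg.norm(A-p,axis=1)-72,[-13,0,64],loss="soft_l1",f_scale=2); print(n,len(A),"dome",r.x.round(1))
    m=(abs(Q[:,0]-39)<18)&(abs(Q[:,1]-74)<12)&(Q[:,2]>14)&(Q[:,2]<44)&(c.max(1)<70)
    if m.sum()>5: print(n,"switch",m.sum(),np.median(Q[m],0).round(1),np.percentile(Q[m],[5,95],axis=0).round(1).tolist(),uv[m].mean(0).round(1))
    if n!="top": cv2.imwrite(f"pics/d_{n}.png",f["color"])
a=cv2.imread("pics/d_side.png")[180:360,230:470]; b=cv2.imread("pics/d_wrist.png")
cv2.imwrite("pics/d.png",np.hstack([cv2.resize(a,(400,300)),cv2.resize(b,(400,300))]))
E
```

```text
11.2333 tcp in spinner mm [ 35.2 164.7 237.5] F spinner [-0.4  0.5 -1.6] joints [ 0.4  -0.29  2.   -0.61  1.47  0.08]
tool axes in spinner (cols) [[-0.009, 1.0, -0.004], [0.824, 0.005, -0.566], [-0.566, -0.008, -0.824]]
side 1833 lid [0.014] 1.1
top 3465 lid [-0.009] 1.6
side 1524 dome [-14.2   0.9  64. ]
side switch 23 [43.  73.3 30.2] [[39.0, 71.3, 24.2], [48.4, 75.1, 35.8]] [343.5 300.3]
top 3335 dome [-13.1   3.2  63.1]
top switch 8 [45.9 73.9 35.9] [[36.9, 71.7, 33.8], [50.6, 74.7, 36.8]] [278.1 271. ]
wrist 3606 dome [-11.9   0.2  65. ]
wrist switch 163 [44.1 71.9 31.7] [[37.6, 70.6, 22.6], [50.8, 73.2, 36.9]] [326.3 154.3]
```

View pics/d.png

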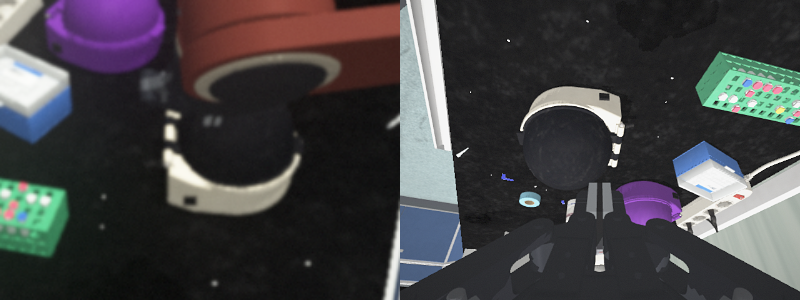

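The rocker shows in the wrist view at composite (604,97), measured at about (44, 73, 29) mm in my frame. The arm tilted sideways without trouble. I'll hover about 12 mm off the upper half.

jog_arm --moves '[[[0,0.62,0.1,2.13,0,0,0],[0,0.62,0.1,2.13,0,0,0],[0,0.62,0.1,2.13,0,0,0],[0,0.62,0.1,2.13,0,0,0],[0,0.62,0.1,2.13,0,0,0],[0,0.62,0.1,2.13,0,0,0],[0,0.62,0.1,2.13,0,0,0],[0,0.62,0.1,2.13,0,0,0],[0,0.62,0.1,2.13,0,0,0],[0,0.62,0.1,2.13,0,0,0],[0,0,0,0,0,0,0],[0,0,0,0,0,0,0]]]'

```text
time: 12.48
tool_pos: [0.4978, 0.0416, 0.0312]
tool_rot: [0.244, 0.535, 0.792, -0.166]
contact_force: [0.2, 0.1, 0.8]
gripper_width: -0.002
grasp_force: 0.0
```

```bash
python3 - <<'E'
from h import *
look()
f=grab_frame("side"); g=grab_frame("wrist")
a=f["color"][270:330,310:390]; b=g["color"]
s=state(); print("tcp px side",proj(f,s["tool_pos"]),"wrist",proj(g,s["tool_pos"]))
u,v=proj(g,s["tool_pos"]); u0=min(max(u-80,0),480); v0=min(max(v-60,0),360)
print(u0,v0)
cv2.imwrite("pics/e.png",np.hstack([cv2.resize(a,(400,300),interpolation=cv2.INTER_CUBIC),cv2.resize(b[v0:v0+120,u0:u0+160],(400,300),interpolation=cv2.INTER_CUBIC)]))
E
```

```text
12.4833 tcp in spinner mm [46.3 92.5 31.2] F spinner [ 0.2 -0.   0.8] joints [ 0.25  0.01  2.12 -0.7   1.05  0.24]
tool axes in spinner (cols) [[0.0, 1.0, -0.003], [0.826, -0.002, -0.564], [-0.564, -0.002, -0.826]]
side 869 lid [0.016] 0.9
top 3239 lid [-0.012] 1.6
tcp px side [342, 307] wrist [316, 311]
236 251
```

View pics/e.png

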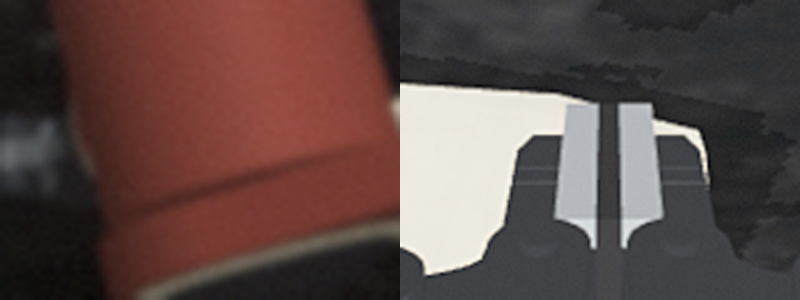

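The wrist crop shows the fingertips at about (610,100) in front of the cream wall. The side view is blocked by the arm, so I'll go by force, lowering 4 mm and closing in along spinner -y.

jog_arm --moves '[[[0,-0.05,-0.1,0.28,0,0,0],[0,-0.05,-0.1,0.28,0,0,0],[0,-0.08,0,0.06,0,0,0],[0,-0.08,0,0.06,0,0,0],[0,-0.08,0,0.06,0,0,0],[0,0,0,0,0,0,0]]]'

```text
time: 13.18
tool_pos: [0.4989, 0.0356, 0.0274]
tool_rot: [0.245, 0.534, 0.792, -0.165]
contact_force: [0.1, 0.2, 0.5]
gripper_width: 0.004
grasp_force: 0.0
```

jog_arm --moves '[[[0,-0.08,0,0.06,0,0,0],[0,-0.08,0,0.06,0,0,0],[0,0,0,0,0,0,0]]]'

```text
time: 13.43
tool_pos: [0.4997, 0.0337, 0.0272]
tool_rot: [0.245, 0.534, 0.792, -0.165]
contact_force: [-0.1, 0.1, -0.1]
gripper_width: 0.001
grasp_force: 0.0
```

```bash
python3 -c "
from h import *
look()"
```

```text
13.4333 tcp in spinner mm [45.1 84.5 27.2] F spinner [-0.   0.1 -0.1] joints [ 0.23  0.01  2.12 -0.71  1.03  0.23]
tool axes in spinner (cols) [[-0.001, 1.0, 0.0], [0.825, 0.001, -0.565], [-0.565, -0.0, -0.825]]
side 848 lid [0.017] 0.9
top 3161 lid [-0.012] 1.6
```

jog_arm --moves '[[[0,-0.08,0,0.06,0,0,0],[0,-0.08,0,0.06,0,0,0],[0,0,0,0,0,0,0]]]'

```text
time: 13.78
tool_pos: [0.5004, 0.0319, 0.0272]
tool_rot: [0.245, 0.534, 0.792, -0.165]
contact_force: [-0.6, 0.0, -1.2]
gripper_width: -0.0
grasp_force: 0.0
```

jog_arm --moves '[[[0,-0.08,0,0.06,0,0,0],[0,0,0,0,0,0,0]]]'

```text
time: 13.95
tool_pos: [0.5008, 0.031, 0.0271]
tool_rot: [0.245, 0.534, 0.792, -0.165]
contact_force: [0.6, -0.6, -0.1]
gripper_width: -0.002
grasp_force: 0.0
```

jog_arm --moves '[[[0,-0.08,0,0.06,0,0,0],[0,0,0,0,0,0,0]]]'

```text
time: 14.12
tool_pos: [0.5011, 0.03, 0.027]
tool_rot: [0.245, 0.534, 0.792, -0.165]
contact_force: [0.0, 0.3, 0.4]
gripper_width: 0.002
grasp_force: 0.0
```

```bash
python3 - <<'E'
from h import *
from scipy.spatial.transform import Rotation as Ro
s=state(); q=s["tool_rot"]; M=Ro.from_quat(np.r_[q[1:],q[0]]).as_matrix()
f=grab_frame("wrist"); P,uv=world(f,np.ones((480,640),bool)); T=(P-s["tool_pos"])@M*1000
for z0 in [-30,-20,-15,-10,-6,-3,-1,1]:
    m=(abs(T[:,2]-z0)<1.5)&(abs(T[:,1])<16)&(abs(T[:,0])<16)
    if m.sum()>3: print(z0,m.sum(),"x",np.percentile(T[m,0],[5,50,95]).round(1),"y",np.percentile(T[m,1],[0,100]).round(1))
y=np.radians(22); Rs=np.array([[np.cos(y),np.sin(y),0],[-np.sin(y),np.cos(y),0],[0,0,1]])
Q=(P-[.4895,-.0615,0])@Rs.T*1000; c=f["color"][uv[:,1],uv[:,0]].astype(int)
print("tcp",(Rs@(s["tool_pos"]-[.4895,-.0615,0])*1000).round(1))
for x0 in [10,20,30,36,44,52,56,60]:
    m=(abs(Q[:,0]-x0)<2)&(Q[:,2]>38)&(Q[:,2]<50)&(c.min(1)>120)&(Q[:,1]>40)
    if m.sum()>5: print("wall x",x0,m.sum(),np.percentile(Q[m,1],[50,95]).round(1))
u,v=proj(f,s["tool_pos"]); u0=u-80; v0=min(max(v-75,0),360)
cv2.imwrite("pics/g.png",cv2.resize(f["color"][v0:v0+120,u0:u0+160],(800,600),interpolation=cv2.INTER_CUBIC))
E
```

```text
-30 366 x [ 6.   7.3 10.7] y [-12.3  14.8]
-20 296 x [ 5.8  9.8 10.7] y [-12.3  14.7]
-15 271 x [ 6.   7.1 10.7] y [-12.3  14.9]
-10 234 x [ 6.  10.  10.7] y [-11.7  14. ]
-6 103 x [ 6.  10.3 10.7] y [-9.7 12.6]
tcp [45.1 80.5 27. ]
wall x 10 47 [72.8 73.8]
wall x 20 139 [71.5 72.6]
wall x 44 176 [105.  108.4]
wall x 52 184 [105.1 108.4]
wall x 60 18 [ 99.9 103.4]
```

View pics/g.png

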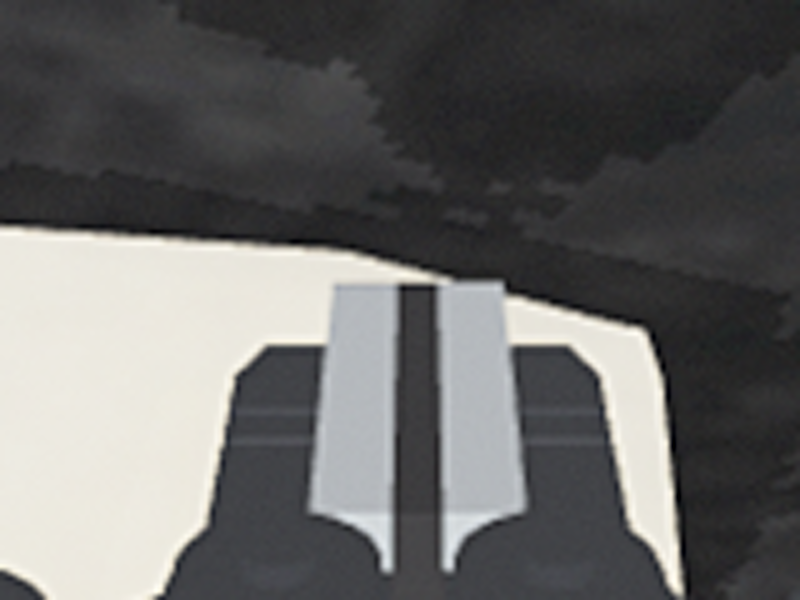

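```bash
python3 - <<'E'
from h import *
from scipy.spatial.transform import Rotation as Ro
s=state(); q=s["tool_rot"]; M=Ro.from_quat(np.r_[q[1:],q[0]]).as_matrix()
f=grab_frame("wrist"); u,v=proj(f,s["tool_pos"]); v0=min(max(v-75,0),360); print("tcp",u,v,"observed tip edge",u-80+418/5,v0+284/5)
for x in [10.7]:
    for z in [0,-2,-4,-6]: print(x,z,proj(f,s["tool_pos"]+M@[x/1e3,0,z/1e3]))
P,uv=world(f,np.ones((480,640),bool)); T=(P-s["tool_pos"])@M*1000
m=(abs(T[:,1])<9)&(abs(T[:,0]-10.5)<1); print("max z on pad",np.percentile(T[m,2],[90,97,99,100]).round(1))
E
```

```text
tcp 316 311 observed tip edge 319.6 292.8
10.7 0 [316, 286]
10.7 -2 [316, 288]
10.7 -4 [316, 291]
10.7 -6 [316, 293]
max z on pad [-15.4  -6.1  24.1  25.7]
```

The straight edge of the pad ends about 5 mm short of the TCP, so the tip is beveled. The leading edge therefore sits about 10 mm above the TCP, level with the rocker's top edge. I'll lower 3 mm and approach again.

jog_arm --moves '[[[0,0.13,0,0.1,0,0,0],[0,0.12,0,0.09,0,0,0],[0,0,0,0,0,0,0]]]'

```text
time: 14.47
tool_pos: [0.5004, 0.0311, 0.0236]
tool_rot: [0.245, 0.534, 0.792, -0.165]
contact_force: [0.8, 0.4, -0.7]
gripper_width: -0.001
grasp_force: 0.0
```

jog_arm --moves '[[[0,-0.08,0,0.06,0,0,0],[0,-0.08,0,0.06,0,0,0],[0,0,0,0,0,0,0]]]'

```text
time: 14.72
tool_pos: [0.5013, 0.0294, 0.0239]
tool_rot: [0.245, 0.534, 0.792, -0.165]
contact_force: [-1.7, 1.5, 0.4]
gripper_width: 0.003
grasp_force: 1.2
```

jog_arm --moves '[[[0,-0.08,0,0.06,0,0,0],[0,0,0,0,0,0,0],[0,0,0,0,0,0,0]]]'

```text
time: 14.97
tool_pos: [0.5021, 0.0286, 0.0242]
tool_rot: [0.245, 0.534, 0.792, -0.165]
contact_force: [-0.7, 4.2, 2.4]
gripper_width: 0.001
grasp_force: 2.2
```

jog_arm --moves '[[[0,-0.08,0,0.06,0,0,0],[0,0,0,0,0,0,0],[0,0,0,0,0,0,0]]]'

```text
time: 15.22
tool_pos: [0.5029, 0.0278, 0.0244]
tool_rot: [0.245, 0.534, 0.792, -0.164]
contact_force: [-1.9, 4.4, 2.8]
gripper_width: -0.001
grasp_force: 2.7
```

jog_arm --moves '[[[0,-0.08,0,0.06,0,0,0],[0,0,0,0,0,0,0],[0,0,0,0,0,0,0]]]'

```text
time: 15.47
tool_pos: [0.5037, 0.0272, 0.0247]
tool_rot: [0.246, 0.534, 0.792, -0.164]
contact_force: [-1.7, 6.0, 3.2]
gripper_width: 0.001
grasp_force: 3.1
```

jog_arm --moves '[[[0,-0.08,0,0.06,0,0,0],[0,0,0,0,0,0,0],[0,0,0,0,0,0,0]]]'

```text
time: 15.72
tool_pos: [0.5045, 0.0264, 0.0249]
tool_rot: [0.246, 0.534, 0.792, -0.164]
contact_force: [-2.0, 7.5, 4.1]
gripper_width: -0.006
grasp_force: 3.6
```

```bash
python3 - <<'E'
from h import *
look()
E
```

```text
15.7167 tcp in spinner mm [46.8 75.9 24.9] F spinner [0.9 7.7 4.1] joints [ 0.21  0.02  2.12 -0.71  1.01  0.22]
tool axes in spinner (cols) [[0.0, 1.0, 0.004], [0.825, 0.002, -0.564], [-0.564, 0.004, -0.825]]
side 919 lid [0.01] 0.8
top 3053 lid [-0.012] 1.3
```

jog_arm --moves '[[[0,0.8,0,-0.6,0,0,0],[0,1.6,0,-1.2,0,0,0],[0,2.0,0,-1.4,0,0,0],[0,0,0,-3,0,0,0],[0,0,0,-3,0,0,0],[0,0,0,-3,0,0,0],[0,0,0,-3,0,0,0],[0,0,0,-3,0,0,0],[0,0,0,0,0,0,0]]]'

```text
time: 16.57
tool_pos: [0.4529, 0.1577, 0.1548]
tool_rot: [0.248, 0.534, 0.792, -0.161]
contact_force: [1.6, -0.6, 0.4]
gripper_width: 0.002
grasp_force: 0.0
```

```bash
python3 - <<'E'
from h import *
look('h')
y=np.radians(22); Rs=np.array([[np.cos(y),np.sin(y),0],[-np.sin(y),np.cos(y),0],[0,0,1]])
crops=[]
for n in ["side","wrist"]:
    f=grab_frame(n); P,uv=world(f,np.ones((480,640),bool)); c=f["color"][uv[:,1],uv[:,0]].astype(int); Q=(P-[.4895,-.0615,0])@Rs.T*1000
    m=(abs(Q[:,0]-44)<18)&(abs(Q[:,1]-73)<14)&(Q[:,2]>14)&(Q[:,2]<44)&(c.max(1)<70)
    if m.sum()>5:
        print(n,"switch",m.sum(),np.median(Q[m],0).round(1),np.percentile(Q[m],[5,95],axis=0).round(1).tolist(),uv[m].mean(0).round(1))
        A=np.c_[Q[m][:,0],Q[m][:,2],np.ones(m.sum())]; print("plane y=ax+bz+c",np.linalg.lstsq(A,Q[m][:,1],rcond=None)[0].round(3))
    u,v=proj(f,np.array([.4895,-.0615,0])+Rs.T@np.array([.045,.073,.03])); print(n,u,v)
    w=24 if n=="side" else 40
    u=min(max(u,w),640-w);v=min(max(v,w),480-w)
    crops.append(cv2.resize(f["color"][v-w:v+w,u-w:u+w],(400,400),interpolation=cv2.INTER_CUBIC))
cv2.imwrite("pics/h.png",np.hstack(crops))
E
```

```text
16.5667 tcp in spinner mm [ 48.1 216.9 154.8] F spinner [ 1.2 -1.2  0.4] joints [ 0.51 -0.15  2.03 -0.61  1.38  0.28]
tool axes in spinner (cols) [[0.002, 1.0, 0.01], [0.825, 0.004, -0.565], [-0.565, 0.009, -0.825]]
top 3404 lid [-0.01] 1.3
side 343 300
wrist switch 246 [46.9 69.1 30.2] [[40.3, 67.5, 23.4], [53.5, 70.9, 37.0]] [320.5 271.1]
plane y=ax+bz+c [-0.121 -0.138 78.978]
wrist 318 268
```

View pics/h.png

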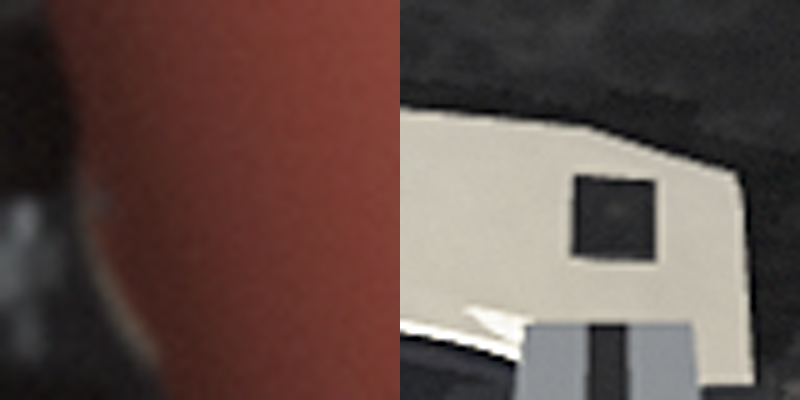

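The fitted rocker plane has dy/dz ≈ -0.14, so its upper half is in (on); the crop shows the rocker at about (615,218). I'll back off further and check again, using the wall as a reference.

jog_arm --moves '[[[0,1.5,0,-2,0,0,0],[0,1.5,0,-2,0,0,0],[0,1.5,0,-2,0,0,0],[0,0,0,0,0,0,0],[0,0,0,0,0,0,0]]]'

```text
time: 17.18
tool_pos: [0.4238, 0.22, 0.1721]
tool_rot: [0.245, 0.533, 0.793, -0.166]
contact_force: [0.1, 0.6, 0.3]
gripper_width: 0.003
grasp_force: 0.0
```

```bash
python3 - <<'E'
from h import *
from scipy.optimize import least_squares
look()
y=np.radians(22); Rs=np.array([[np.cos(y),np.sin(y),0],[-np.sin(y),np.cos(y),0],[0,0,1]])
for n in ["wrist","side","top","wrist"]:
    f=grab_frame(n); P,uv=world(f,np.ones((480,640),bool)); c=f["color"][uv[:,1],uv[:,0]].astype(int); Q=(P-[.4895,-.0615,0])@Rs.T*1000
    b=(abs(Q[:,0]-46)<16)&(abs(Q[:,1]-70)<14)&(Q[:,2]>12)&(Q[:,2]<48)
    for k,m in [("switch",b&(c.max(1)<70)&(abs(Q[:,2]-29)<7)),("wall",b&(c.min(1)>110)&(abs(Q[:,0]-46)<15))]:
        if m.sum()>20:
            A=np.c_[Q[m][:,0],Q[m][:,2],np.ones(m.sum())]; p=np.linalg.lstsq(A,Q[m][:,1],rcond=None)[0]
            print(n,k,m.sum(),Q[m].mean(0).round(1),"slopes",p[:2].round(3),"rms",(A@p-Q[m][:,1]).std().round(2))
    A=Q[(c.max(1)<50)&(np.hypot(Q[:,0]+13,Q[:,1])<68)&(Q[:,2]>75)&(Q[:,2]<140)]
    if len(A)>300: print(n,"dome",least_squares(lambda p:np.linalg.norm(A-p,axis=1)-72,[-13,0,64],loss="soft_l1",f_scale=2).x.round(1),len(A))
for o in ["timer","marker_red","bottle_white","tape_blue"]:
    f=grab_frame("top")
    for r in regions_of(o,f)[:1]: print(o,np.median(world(f,r["pixels"])[0],0).round(3))
E
```

```text
17.1833 tcp in spinner mm [ 44.5 285.6 172.1] F spinner [0.3 0.5 0.3] joints [ 0.64 -0.11  1.96 -0.58  1.49  0.37]
tool axes in spinner (cols) [[-0.003, 1.0, -0.001], [0.825, 0.002, -0.565], [-0.565, -0.002, -0.825]]
side 504 lid [-0.009] 0.8
top 3445 lid [-0.011] 1.3
wrist switch 113 [46.4 69.4 27.7] slopes [-0.1   -0.086] rms 0.72
wrist wall 207 [42.8 63.3 19.8] slopes [-0.366  0.035] rms 0.86
wrist dome [-11.2  -2.5  69.9] 792
side dome [-14.7   2.1  63.8] 470
top dome [-13.2   2.4  63.1] 3348
wrist switch 120 [46.5 69.4 27.9] slopes [-0.075 -0.084] rms 0.72
wrist wall 217 [43.4 63.5 20. ] slopes [-0.321  0.123] rms 1.82
wrist dome [-11.2  -2.5  69.4] 821
timer [0.388 0.206 0.015]
marker_red [0.546 0.244 0.01 ]
bottle_white [ 0.581 -0.366  0.062]
tape_blue [ 0.459 -0.384  0.017]
```

jog_arm --moves '[[[0,-1.0,0,2.5,0,0,0],[0,-1.0,0,2.5,0,0,0],[0,-1.0,0,2.5,0,0,0],[0,-0.5,0,2,0,0,0],[0,0,0,0,0,0,0],[0,0,0,0,0,0,0]]]'

```text
time: 18.38
tool_pos: [0.4546, 0.1431, 0.114]
tool_rot: [0.244, 0.534, 0.792, -0.166]
contact_force: [-0.4, 0.7, 0.1]
gripper_width: 0.0
grasp_force: 0.0
```

```bash
python3 - <<'E'
from h import *
y=np.radians(22); Rs=np.array([[np.cos(y),np.sin(y),0],[-np.sin(y),np.cos(y),0],[0,0,1]])
S=[];W=[]
for i in range(6):
    f=grab_frame("wrist"); P,uv=world(f,np.ones((480,640),bool)); c=f["color"][uv[:,1],uv[:,0]].astype(int); Q=(P-[.4895,-.0615,0])@Rs.T*1000
    b=(abs(Q[:,0]-46)<18)&(abs(Q[:,1]-68)<14)&(Q[:,2]>8)&(Q[:,2]<55)
    dk=np.zeros((480,640),np.uint8); m=b&(c.max(1)<80); dk[uv[m,1],uv[m,0]]=1; dk=cv2.erode(dk,np.ones((3,3)))
    lt=np.zeros((480,640),np.uint8); m=b&(c.min(1)>110); lt[uv[m,1],uv[m,0]]=1; lt=cv2.erode(lt,np.ones((5,5)))
    S.append(Q[dk[uv[:,1],uv[:,0]]>0]); W.append(Q[lt[uv[:,1],uv[:,0]]>0])
print("tcp",(Rs@(state()["tool_pos"]-[.4895,-.0615,0])*1000).round(1))
for k,q in [("switch",np.vstack(S)),("wall",np.vstack(W))]:
    q=q[(abs(q[:,1]-np.median(q[:,1]))<6)]
    A=np.c_[q[:,0],q[:,2],np.ones(len(q))]; p=np.linalg.lstsq(A,q[:,1],rcond=None)[0]; print(k,len(q),q.mean(0).round(1),np.percentile(q,[3,97],axis=0).round(1).tolist(),p.round(3),"rms",(A@p-q[:,1]).std().round(2))
    if k=="switch":
        for z in range(22,38,2):
            m=abs(q[:,2]-z)<1
            if m.sum()>10: print(z,m.sum(),(q[m,1]-p[0]*(q[m,0]-46)).mean().round(2))
E
```

```text
tcp [ 45.8 203.9 115.6]
switch 97 [46.2 70.  24.1] [[40.8, 68.6, 23.1], [52.2, 71.2, 24.8]] [-0.091  0.602 59.704] rms 0.51
24 95 70.02
wall 1104 [37.4 65.1 16.5] [[29.9, 60.2, 11.1], [50.4, 67.7, 30.4]] [-2.7700e-01  5.1000e-02  7.4588e+01] rms 0.74
```

jog_arm --moves '[[[0,-0.9,0,-1.3,0,0,0],[0,-0.9,0,-1.3,0,0,0],[0,-0.9,0,-1.3,0,0,0],[0,-0.9,0,-1.3,0,0,0],[0,0,0,0,0,0,0],[0,0,0,0,0,0,0]]]'

```text
time: 19.18
tool_pos: [0.4558, 0.1442, 0.179]
tool_rot: [0.246, 0.534, 0.792, -0.164]
contact_force: [0.4, -0.4, -0.0]
gripper_width: -0.003
grasp_force: 0.0
```

```bash
cat > sw.py <<'E'
from h import *
y=np.radians(22); Rs=np.array([[np.cos(y),np.sin(y),0],[-np.sin(y),np.cos(y),0],[0,0,1]])
S=[];W=[]
for i in range(6):
    f=grab_frame("wrist"); P,uv=world(f,np.ones((480,640),bool)); c=f["color"][uv[:,1],uv[:,0]].astype(int); Q=(P-[.4895,-.0615,0])@Rs.T*1000
    b=(abs(Q[:,0]-46)<18)&(abs(Q[:,1]-68)<14)&(Q[:,2]>8)&(Q[:,2]<55)
    dk=np.zeros((480,640),np.uint8); m=b&(c.max(1)<80); dk[uv[m,1],uv[m,0]]=1; dk=cv2.erode(dk,np.ones((3,3)))
    lt=np.zeros((480,640),np.uint8); m=b&(c.min(1)>110); lt[uv[m,1],uv[m,0]]=1; lt=cv2.erode(lt,np.ones((5,5)))
    S.append(Q[dk[uv[:,1],uv[:,0]]>0]); W.append(Q[lt[uv[:,1],uv[:,0]]>0])
print("tcp",(Rs@(state()["tool_pos"]-[.4895,-.0615,0])*1000).round(1))
for k,q in [("switch",np.vstack(S)),("wall",np.vstack(W))]:
    q=q[(abs(q[:,1]-np.median(q[:,1]))<6)]
    A=np.c_[q[:,0],q[:,2],np.ones(len(q))]; p=np.linalg.lstsq(A,q[:,1],rcond=None)[0]; print(k,len(q),q.mean(0).round(1),np.percentile(q,[3,97],axis=0).round(1).tolist(),p.round(3),"rms",(A@p-q[:,1]).std().round(2))
    for z in range(16,50,2):
        m=abs(q[:,2]-z)<1
        if k=="switch" and m.sum()>20: print(z,m.sum(),(q[m,1]-p[0]*(q[m,0]-46)).mean().round(2))
E
python3 sw.py
```

```text
tcp [ 44.4 202.8 176.7]
switch 1014 [46.6 69.1 30.6] [[40.7, 67.5, 24.1], [52.3, 70.7, 36.8]] [-0.117 -0.106 77.813] rms 0.66
24 86 69.74
26 143 69.76
28 155 69.51
30 150 69.34
32 164 69.05
34 146 68.69
36 145 68.6
38 25 68.95
wall 3083 [39.9 65.5 38.7] [[30.3, 59.9, 13.2], [55.0, 68.6, 52.4]] [-3.2500e-01  6.1000e-02  7.6136e+01] rms 0.79
```

Fully backed off, the rocker slope over several frames is about -0.11 to -0.14, against +0.14 when off. It's on, the lid is shut, and the nearby items haven't moved. I'll hand in.

```bash
python3 -c "
from plant import *
print(job_done())"
```

```text
the job is handed in; nothing more can be done
None
```

I pushed the lid fully shut, then pressed the rocker on, took the hand clear and handed the job in at about 19.5 s of the 48 s. The hand-in gave no verdict; the last camera checks showed the lid within about 0.01 rad of shut, the rocker at about -0.11 rad or beyond, the centrifuge moved only a few mm and the other things in place.

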